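# Slide the tall flask home into the organiser's bay

### The job

Push the tall, slim steel flask across the desk into the open-fronted bay at the far end of the white desk organiser (the end away from the robot), all the way in until it rests against the bay's rear wall, and leave it standing there upright. Push it low down, close to its foot and from outside, so that it slides without rocking over; do not take it between the fingers or lift it, and leave the cup, the paperweight and the abacus where they are.

Things in the scene. Friction and masses are not known exactly. Their poses are not given: they have to be found in the camera images.
- flask: Tall slim brushed-steel flask with a black cap, loose, upright on the desk; about 0.25 to 0.5 kg. Round: 48 mm diameter from the desk up to 150 mm, then a shoulder to a 35 mm wide cap; 210 mm tall in all. Origin at the centre of its underside, z along its axis. Pushed up to 30 mm above the desk it slides (about 2 to 5 N); pushed from 40 mm up it may tip over.
- organiser: White plastic organiser, fixed to the desk. Origin on the desk in the plane of the bay's rear wall; its front, -x, looks to the robot's right (world -y, within 0.3 rad), z up. Behind that plane, x 0 to 110 mm, y -104 to 125: angled paper slots, 90 mm high in front, 120 behind. Before it, x -42 to 0: a pen tray (y -26 to 125, 35 mm high) and, at the -y end (away from the robot), the flask's bay.
- bay_home (a point): Where the flask's underside centre lies on the desk when it touches the bay's rear wall (90 mm high), midway between the side walls: 24 mm before the rear wall, 18 mm behind the front ends of the side walls. Side walls 45 mm high, 5 mm thick, 68 mm apart inside; no floor, the flask slides on the desk itself. +x points into the bay, z up.
- cup: Green ceramic cup without a handle, 76 mm wide, 88 mm tall, beyond the organiser or left of it; origin at the centre of its underside. Not to be moved.
- paperweight: Clear acrylic domed paperweight, 72 mm wide, 36 mm tall, beyond the organiser or left of it; origin at the centre of its underside. Not to be moved.
- abacus: Wooden abacus lying flat, 146 mm (x) by 210 mm (y), 22 mm high, on the right of the desk; origin at the centre of its underside. Not to be moved.

How it is judged:
By the outcome, as a careful person would: the job done as asked, in the order asked, and still so for the second after the job is handed in, with the robot touching nothing.
It also fails if it takes over 58 s, if anything falls off the work surface, if the arm or the gripper's body presses on something with over 40 N, if the wrist force passes 120 N, or if a joint passes its speed limit or range.

### The arm

A 6-joint arm with a two-finger parallel gripper is mounted at the origin on the work surface. World frame = base frame: x ahead of the robot, y to its left, z up, the work surface at z = 0. Lengths are in m, angles in rad, forces in N, time in s.
With the tool pointing down it reaches from about 0.25 to 0.725 m from the base axis. Payload 4 kg.
Tool frame: the origin (TCP) lies at the centre of the arm's flange, where the gripper is bolted on; the fingertips stand 173 mm ahead of it and the grasp point (between the pads) lies 155 mm ahead of it; x points along the fingers, z is the direction in which the jaws open and shut, and the axes are right-handed (so a half turn about x gives the same grasp; the last joint's range is limited). The gripper opens to 85 mm and grips with 20 to 120 N. Pads are 22 mm wide; open, the fingers measure 114 mm over their backs; the gripper's body (76 mm by 85 mm) begins 54 mm behind the grasp point. The pads swing forward as they close: fully open they stand 13 mm farther back than shut.
Start: joints at [1.163, 0.241, 0.005, 1.335, 0, 1.571], TCP at [0.198, 0.459, 0.405] pointing down, gripper open.
Joint ranges: [-2.72, 2.72], [-1.05, 1.87], [-1.09, 1.28], [-1.99, 2.15], [-1.42, 1.44], [-3.14, 3.14]. Speed limits (rad/s): [2.79, 2.79, 3.14, 3.14, 3.14, 3.14].

### API

Orientations are given as a unit quaternion [x, y, z, w].
In Python, from workcell import bot gives the robot as it stands.
- The arm moves only by the tool arm_command, never from a script. Its argument "moves" is one flat list of numbers, 7 for each row, row after row: the shift along the tool's x, y, z in m, then the turn, a rotation vector about the tool's x, y, z in rad, then the closure, from -1 (fully open) to 1 (shut). A call has 1 to 20 rows; each row shifts and turns the pose as measured when the row begins, along the tool's axes as they then stand; what a row does not reach is not made up. A row lasts 1/12 s, in which the tool goes at most 41.7 mm and 7.16 degrees, less where a joint would pass 70% of its speed; a pose out of reach is approached as far as the arm can. A call with a gripper value outside its range is refused whole. The fingers move at their own pace and stop on an object; the grip force is fixed at half the most. Time passes only in rows, so rows that do not move let the fingers close. It gives the time, the measured TCP pose, the force and the opening at its end, in the units of the state.
- bot.get_obs(): the state, without advancing time (a new reading comes with each control period).
- bot.camera(name): name is "scene" or "top" or "wrist"; returns the picture (420x560x3 uint8, red, green, blue); there is no depth.
- bot.get_calibration(name): a dict with "mtx" (3x3 intrinsics, pixels), "world_from_camera" (4x4, takes a point from camera to world coordinates); the wrist camera has in their place "mount" (4x4, takes a point from camera to tool coordinates, whose origin is the TCP and whose axes are the tool frame's). Camera axes: x right, y up, looking along -z (the intrinsics and any distortion apply to the point x, -y, -z); pixel columns grow to the right and rows downward; lengths in m; the calibration is good to about 2 mm. The wrist camera is an equidistant fisheye: a pixel r from the principal point sees the ray r / f radians off the axis. A picture is of the moment at which its call begins: read the wrist's pose just before it. get_calibration takes no time and is no camera call.
- bot.job_done(): hands the job in, once; it reports no verdict.
The state is a dict: "clock": time; "joint_pos": joint angles; "joint_vel": joint speeds; "tau": joint torques, N m; "eef_pos": TCP position; "tool_rot": TCP orientation; "ft_force": force on the tool from outside, world axes, zero at the start; "ft_torque": the same for the moment, N m; "grip_width": finger opening in m.
Only numpy, scipy, OpenCV 4.12 (cv2) and the standard library are available. Lean on these libraries where they do the work, as an engineer would, in place of code of your own. Each camera call takes 0.05 s, during which the arm holds its last target.

## Working session

There is one attempt and no reset: what is moved stays moved. The work goes in short steps, Python scripts to look and compute and a tool call to move; the robot and the scene stay as the last step left them, time stands still between calls to the robot, and variables do not carry over. Pictures are saved under pics/ and viewed, and the job is handed in when it is done.

Besides the shell and the picture viewer there is one more tool, called as a command line: name --argument value ..., lists and objects as JSON in quotes. arm_command: Moves the arm, as the interface text tells. Its arguments: {"type":"object","properties":{"moves":{"type":"array"}},"required":["moves"]}

```bash
ls; mkdir -p pics; python3 - <<'E'
from workcell import bot
import cv2,numpy as np
np.set_printoptions(precision=4,suppress=True)
o=bot.get_obs();print(o)
for n in ["scene","top","wrist"]:
    c=bot.get_calibration(n);print(n,c)
    if n!="wrist" or 1:
        im=bot.camera(n);cv2.imwrite(f"pics/{n}0.png",im[:,:,::-1])
E
```

```text
pics
{'clock': 0.0, 'joint_pos': array([1.163 , 0.2414, 0.0037, 1.3352, 0.    , 1.5708]), 'joint_vel': array([ 0.0006, -0.0014,  0.0013,  0.0014, -0.0001, -0.0001]), 'tau': array([  0.0005, -37.2319,  25.2407,   0.017 ,  -0.    ,   0.    ]), 'eef_pos': array([0.1982, 0.4588, 0.4038]), 'tool_rot': array([-0.3888,  0.5915,  0.388 ,  0.5903]), 'ft_force': array([-0.012 , -0.7046, -1.0592]), 'ft_torque': array([-0.0195,  0.0059,  0.0338]), 'grip_width': 0.08549984784783929}
scene {'mtx': array([[536.516 ,   0.    , 283.3019],
       [  0.    , 536.516 , 202.1472],
       [  0.    ,   0.    ,   1.    ]]), 'world_from_camera': array([[-0.5206, -0.4772,  0.708 ,  1.6339],
       [ 0.8537, -0.3039,  0.4229,  0.6298],
       [ 0.0134,  0.8246,  0.5656,  0.8618],
       [ 0.    ,  0.    ,  0.    ,  1.    ]])}
top {'mtx': array([[388.5434,   0.    , 279.5964],
       [  0.    , 388.5434, 213.9269],
       [  0.    ,   0.    ,   1.    ]]), 'world_from_camera': array([[-0.0269,  0.9876, -0.1548,  0.4037],
       [-0.9996, -0.0277, -0.0028, -0.0021],
       [-0.007 ,  0.1547,  0.9879,  1.2297],
       [ 0.    ,  0.    ,  0.    ,  1.    ]])}
wrist {'mtx': array([[325.1923,   0.    , 275.5134],
       [  0.    , 325.1923, 209.413 ],
       [  0.    ,   0.    ,   1.    ]]), 'mount': array([[ 0.0004,  0.3206, -0.9472,  0.0303],
       [ 0.0001,  0.9472,  0.3206,  0.082 ],
       [ 1.    , -0.0002,  0.0004, -0.0003],
       [ 0.    ,  0.    ,  0.    ,  1.    ]])}
```

View pics/scene0.png

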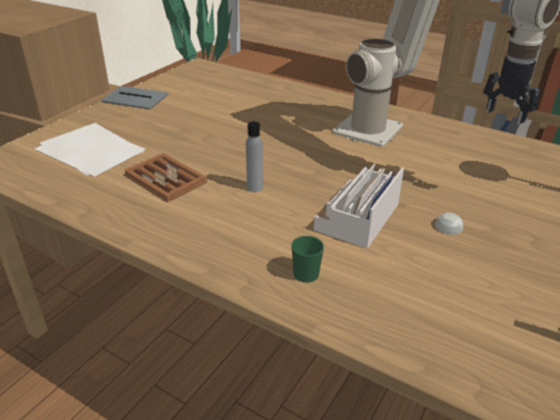

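View pics/top0.png

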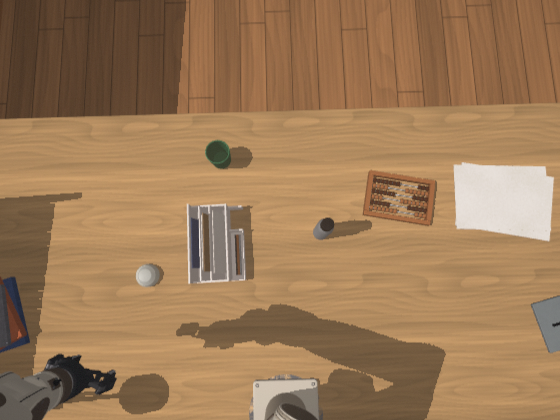

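View pics/wrist0.png

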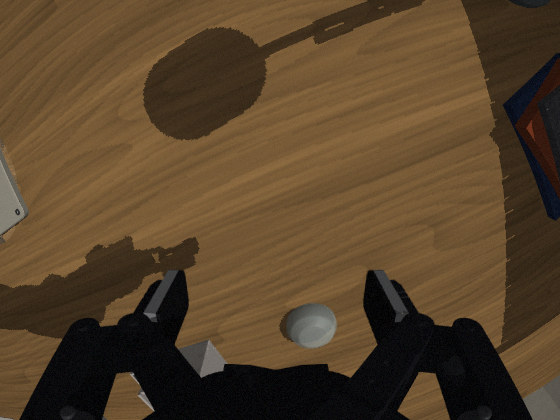

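The top view shows the organiser at about (188-245, 205-283), with the bay at its upper right near (237,212). The flask's cap is at (326,223) and its foot near (318,236). The cup is at (218,153), the abacus at (400,197) and the paperweight at (148,275). I'll zoom in next.

```bash
python3 - <<'E'
import cv2
a=cv2.imread("pics/top0.png");b=cv2.imread("pics/scene0.png")
cv2.imwrite("pics/topz.png",cv2.resize(a[190:300,180:350],None,fx=4.7,fy=4.7,interpolation=cv2.INTER_CUBIC))
cv2.imwrite("pics/scz.png",cv2.resize(b[110:290,220:420],None,fx=3.3,fy=3.3,interpolation=cv2.INTER_CUBIC))
E
```

```text
(no output)
```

View pics/topz.png

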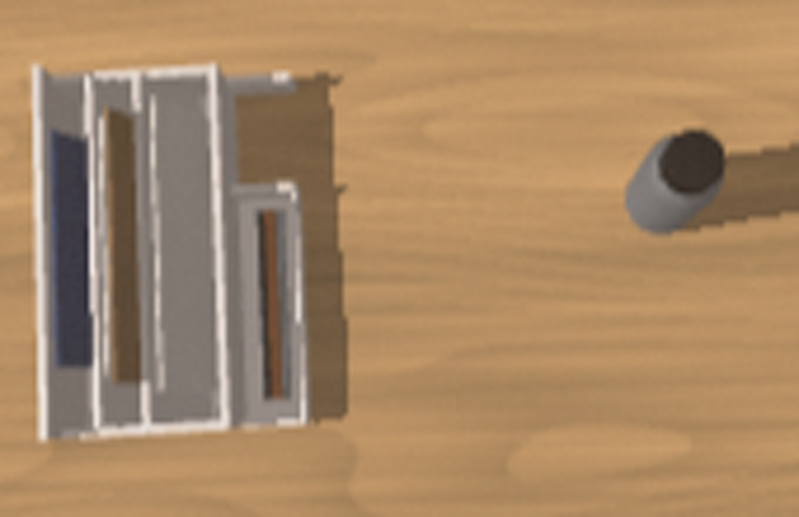

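View pics/scz.png

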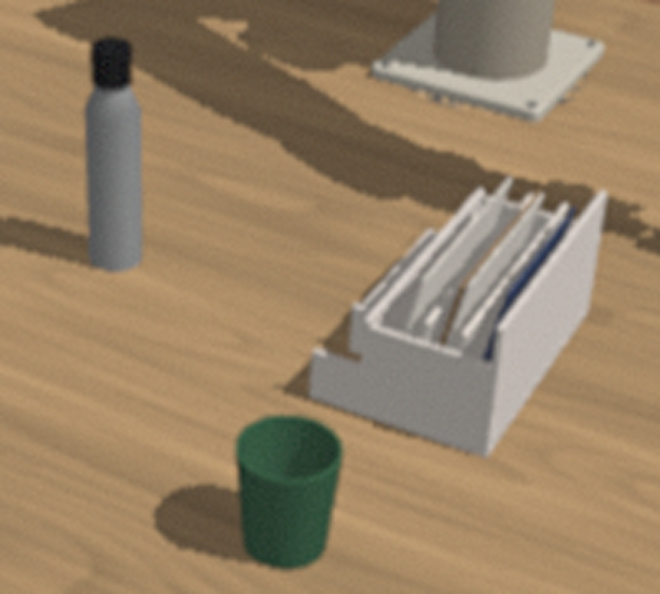

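```bash
cat > h.py <<'E'
from workcell import bot
import numpy as np,cv2
np.set_printoptions(precision=4,suppress=True)
def ray(n,u,v):
    c=bot.get_calibration(n);K=c["mtx"];T=c["world_from_camera"]
    d=T[:3,:3]@np.array([(u-K[0,2])/K[0,0],-(v-K[1,2])/K[1,1],-1]);return T[:3,3],d
def hit(n,u,v,z):
    o,d=ray(n,u,v);return (o+d*(z-o[2])/d[2])
def proj(n,p):
    c=bot.get_calibration(n);K=c["mtx"];T=np.linalg.inv(c["world_from_camera"])
    q=T[:3,:3]@np.array(p)+T[:3,3];return K[0,0]*q[0]/-q[2]+K[0,2],K[1,1]*q[1]/q[2]+K[1,2]
E
python3 - <<'E'
from h import *
t=lambda u,v,z:hit("top",180+(u+.5)/4.7-.5,190+(v+.5)/4.7-.5,z)
s=lambda u,v,z:hit("scene",220+(u+.5)/3.3-.5,110+(v+.5)/3.3-.5,z)
P={}
for k,a in dict(wallfar=(218,66,.09),wallnear=(231,426,.09),sidefar_out=(292,72,.045),sidefar_in=(293,82,.045),sidenear_corner=(297,184,.045),traynear=(307,422,.035),backfar=(33,66,.12),backnear=(40,440,.12),bayfloor=(236,100,0),bayfloor2=(236,180,0),cap=(692,161,.21),footbot=(655,233,0)).items():
    print(k,t(*a))
print("scene: sidefar front top",s(313,350,.045),"bottom",s(311,396,0),"back bottom",s(488,455,0),"back top",s(500,330,.12))
print("back near top", s(604,194,.12))
print("scene cap top centre",s(112,45,.21))
# flask by mask of silhouette centre: axis at z
print("foot low edge scene",s(114,270,0))
for n,p in (("cupT",hit("top",217,150,.088)),("aba",0)): print(n,p)
for q in [(369,171),(436,180),(431,224),(363,213)]: print("abacus",hit("top",*q,.022))
E
```

```text
wallfar [0.6179 0.1602 0.09  ]
wallnear [0.3923 0.1534 0.09  ]
sidefar_out [0.6209 0.1178 0.045 ]
sidefar_in [0.6142 0.1172 0.045 ]
sidenear_corner [0.5465 0.1154 0.045 ]
traynear [0.393  0.1118 0.035 ]
backfar [0.6155 0.2705 0.12  ]
backnear [0.3874 0.2639 0.12  ]
bayfloor [0.6108 0.1608 0.    ]
bayfloor2 [0.5558 0.1612 0.    ]
cap [ 0.5335 -0.1234  0.21  ]
footbot [ 0.512  -0.1212  0.    ]
scene: sidefar front top [0.6211 0.12   0.045 ] bottom [0.6215 0.1207 0.    ] back bottom [0.6141 0.2717 0.    ] back top [0.6191 0.2701 0.12  ]
back near top [0.394  0.2638 0.12  ]
scene cap top centre [ 0.5368 -0.124   0.21  ]
foot low edge scene [ 0.5538 -0.1149  0.    ]
cupT [0.7858 0.187  0.088 ]
aba 0
abacus [ 0.7238 -0.2881  0.022 ]
abacus [ 0.6883 -0.4989  0.022 ]
abacus [ 0.5479 -0.4708  0.022 ]
abacus [ 0.5886 -0.2608  0.022 ]
```

```bash
cat >> h.py <<'E'
from scipy.spatial.transform import Rotation as R
TH=np.radians(40)
def target(u,th=TH,sgn=1):
    u=np.array([u[0],u[1],0.]);u/=np.linalg.norm(u);d=np.array([0,0,-1.])
    x=np.sin(th)*u+np.cos(th)*d; z=sgn*np.cross(u,[0,0,1.]); y=np.cross(z,x)
    return R.from_matrix(np.c_[x,y,z])
U=np.array([.046,.2595,0]);U/=np.linalg.norm(U)
F0=np.array([.535,-.1235,0])
E
python3 - <<'E'
from h import *
o=bot.get_obs();q=R.from_quat(o["tool_rot"]);print(q.as_matrix())
for s in (1,-1):
    t=target(U[:2],sgn=s);rv=(q.inv()*t).as_rotvec();print(s,t.as_matrix(),rv,np.degrees(np.linalg.norm(rv)))
print(np.degrees(np.arctan2(U[1],U[0])))
E
```

```text
[[-0.0007 -0.918   0.3966]
 [-0.0015  0.3966  0.918 ]
 [-1.      0.     -0.0016]]
1 [[ 0.1122  0.1337  0.9846]
 [ 0.6329  0.7543 -0.1745]
 [-0.766   0.6428  0.    ]] [ 1.2799 -0.4673  0.5902] 85.0767215219148
-1 [[ 0.1122 -0.1337 -0.9846]
 [ 0.6329 -0.7543  0.1745]
 [-0.766  -0.6428 -0.    ]] [-1.7203 -0.6274 -0.4968] 108.71164155331999
79.94794168691259
```

arm_command --moves '[0, 0, 0, 0.11, 0, 0, 0.65, 0, 0, 0, 0.11, 0, 0, 0.65, 0, 0, 0, 0.11, 0, 0, 0.65, 0, 0, 0, 0.11, 0, 0, 0.65, 0, 0, 0, 0.11, 0, 0, 0.65, 0, 0, 0, 0.11, 0, 0, 0.65, 0, 0, 0, 0.11, 0, 0, 0.65, 0, 0, 0, 0.11, 0, 0, 0.65, 0, 0, 0, 0.11, 0, 0, 0.65, 0, 0, 0, 0.11, 0, 0, 0.65, 0, 0, 0, 0.11, 0, 0, 0.65, 0, 0, 0, 0.11, 0, 0, 0.65]'

```text
clock: 1.15
eef_pos: [0.1976, 0.4574, 0.399]
tool_rot: [0.074, 0.704, -0.083, 0.701]
ft_force: [-0.5, 0.1, -0.3]
grip_width: 0.0147
```

```bash
sed -i 's/radians(40)/radians(45)/' h.py; cat >> h.py <<'E'
def delta(p,t):
    o=bot.get_obs();q=R.from_quat(o["tool_rot"])
    print("t",o["clock"],"pos",o["eef_pos"],"w",o["grip_width"],"F",o["ft_force"],"q",o["joint_pos"])
    print("shift tool",q.inv().apply(np.array(p)-o["eef_pos"]),"rot",(q.inv()*t).as_rotvec())
    print("shift after rot, target axes",t.inv().apply(np.array(p)-o["eef_pos"]),"tip axis",o["eef_pos"]+.173*q.apply([1,0,0]))
E
python3 - <<'E'
from h import *
t=target(U[:2]);x=t.apply([1,0,0])
tip=F0-(.024+.03+.008)*U;tip[2]=.012
p=tip-.173*x;print(tip,p)
delta(p+[0,0,.2],t)
E
```

```text
[ 0.5242 -0.1845  0.012 ] [ 0.5028 -0.305   0.1343]
t 1.15 pos [0.1976 0.4574 0.399 ] w 0.014713631025027369 F [-0.5117  0.0689 -0.3438] q [ 1.163   0.2459 -0.0031  1.3351  0.      2.9549]
shift tool [ 0.0723 -0.676   0.4652] rot [-0.0444  0.0153  0.7983]
shift after rot, target axes [-0.4475 -0.5389  0.4336] tip axis [0.1967 0.4553 0.226 ]
```

arm_command --moves '[0, -0.032, 0.022, 0, 0, 0, 0.65, 0, -0.032, 0.022, 0, 0, 0, 0.65, 0, -0.032, 0.022, 0, 0, 0, 0.65, 0, -0.032, 0.022, 0, 0, 0, 0.65, 0, -0.032, 0.022, 0, 0, 0, 0.65, 0, -0.032, 0.022, 0, 0, 0, 0.65, 0, -0.032, 0.022, 0, 0, 0, 0.65, 0, -0.032, 0.022, 0, 0, 0, 0.65, 0, -0.032, 0.022, 0, 0, 0, 0.65, 0, -0.032, 0.022, 0, 0, 0, 0.65, 0, -0.032, 0.022, 0, 0, 0, 0.65, 0, -0.032, 0.022, 0, 0, 0, 0.65, 0, -0.032, 0.022, 0, 0, 0, 0.65, 0, -0.032, 0.022, 0, 0, 0, 0.65, 0, -0.032, 0.022, 0, 0, 0, 0.65, 0, -0.032, 0.022, 0, 0, 0, 0.65, 0, -0.032, 0.022, 0, 0, 0, 0.65, 0, -0.032, 0.022, 0, 0, 0, 0.65, 0, -0.032, 0.022, 0, 0, 0, 0.65, 0, -0.032, 0.022, 0, 0, 0, 0.65]'

```text
clock: 2.82
eef_pos: [0.4929, -0.291, 0.401]
tool_rot: [0.071, 0.705, -0.079, 0.701]
ft_force: [0.8, 0.9, 0.8]
grip_width: 0.0148
```

```bash
cat >> h.py <<'E'
t=target(U[:2]);tip=F0-(.024+.03+.008)*U;tip[2]=.012
P0=tip-.173*t.apply([1,0,0])
E
python3 - <<'E'
from h import *
delta(P0+[0,0,.2],t)
E
```

```text
t 2.8167 pos [ 0.4929 -0.291   0.401 ] w 0.014839125531961242 F [0.7963 0.9293 0.7858] q [-0.5305  0.3874  0.2002  1.3838 -0.0125  1.2523]
shift tool [ 0.0668 -0.0108  0.0129] rot [-0.0364  0.0104  0.7971]
shift after rot, target axes [ 0.0386 -0.0557  0.0122] tip axis [ 0.4918 -0.2929  0.228 ]
```

arm_command --moves '[0, 0, 0, -0.005, 0, 0.1, 0.65, 0, 0, 0, -0.005, 0, 0.1, 0.65, 0, 0, 0, -0.005, 0, 0.1, 0.65, 0, 0, 0, -0.005, 0, 0.1, 0.65, 0, 0, 0, -0.005, 0, 0.1, 0.65, 0, 0, 0, -0.005, 0, 0.1, 0.65, 0, 0, 0, -0.005, 0, 0.1, 0.65, 0, 0, 0, 0, 0, 0.1, 0.65, 0, 0, 0, 0, 0, 0, 0.65]'

```text
clock: 3.57
eef_pos: [0.4948, -0.3019, 0.3944]
tool_rot: [0.343, 0.616, 0.221, 0.674]
ft_force: [-0.6, 0.2, -1.0]
grip_width: 0.0147
```

```bash
python3 - <<'E'
from h import *
delta(P0+[0,0,.05],t)
E
```

```text
t 3.5667 pos [ 0.4948 -0.3019  0.3944] w 0.014749092401737003 F [-0.6373  0.2091 -0.9511] q [-0.6933  0.6061  0.3971  1.8383  0.7026  0.8892]
shift tool [ 0.1414 -0.1555  0.0073] rot [-0.0072  0.0157 -0.0401]
shift after rot, target axes [ 0.1474 -0.1498  0.0085] tip axis [ 0.5197 -0.1772  0.2771]
```

arm_command --moves '[0.02, -0.022, 0.001, 0, 0.002, -0.006, 0.65, 0.02, -0.022, 0.001, 0, 0.002, -0.006, 0.65, 0.02, -0.022, 0.001, 0, 0.002, -0.006, 0.65, 0.02, -0.022, 0.001, 0, 0.002, -0.006, 0.65, 0.02, -0.022, 0.001, 0, 0.002, -0.006, 0.65, 0.02, -0.022, 0.001, 0, 0.002, -0.006, 0.65, 0.02, -0.02, 0.001, 0, 0.002, -0.006, 0.65, 0, 0, 0, 0, 0, 0, 0.65]'

```text
clock: 4.23
eef_pos: [0.5031, -0.3109, 0.1806]
tool_rot: [0.318, 0.631, 0.2, 0.679]
ft_force: [-1.9, 1.5, -1.1]
grip_width: 0.0151
```

```bash
python3 - <<'E'
from h import *
delta(P0,t)
for n in ("scene","top"): cv2.imwrite(f"pics/{n}1.png",bot.camera(n)[:,:,::-1])
a=cv2.imread("pics/scene1.png")[90:290,200:440]
cv2.imwrite("pics/sc1z.png",cv2.resize(a,None,fx=3,fy=3,interpolation=cv2.INTER_CUBIC))
E
```

```text
t 4.2333 pos [ 0.5031 -0.3109  0.1806] w 0.015099039168094956 F [-1.9338  1.4856 -1.0593] q [-0.6858  0.7846  0.1613  1.3725  0.6427  0.9211]
shift tool [ 0.0376 -0.0275 -0.0014] rot [-0.0021  0.0048  0.0318]
shift after rot, target axes [ 0.0368 -0.0286 -0.0013] tip axis [ 0.5245 -0.1945  0.0544]
```

View pics/sc1z.png

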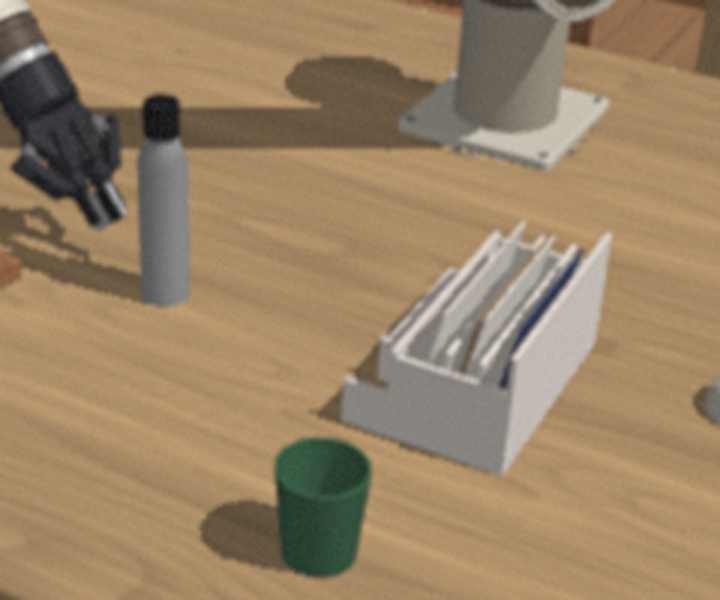

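View pics/top1.png

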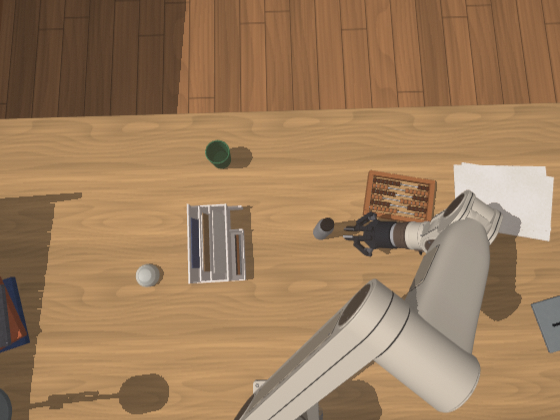

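```bash
python3 - <<'E'
from h import *
o=bot.get_obs();q=R.from_quat(o["tool_rot"])
for L in(.155,.16,.165,.17,.175):
  u,v=proj("scene",o["eef_pos"]+q.apply([L,0,0]));print(L,((u-200)*3,(v-90)*3))
for l in (-.011,.011):
  for z in(-.02,.02):
    u,v=proj("scene",o["eef_pos"]+q.apply([.173,l,z]));print(l,z,((u-200)*3,(v-90)*3))
E
```

```text
0.155 (np.float64(99.99478156704882), np.float64(201.10108913817902))
0.16 (np.float64(102.53329526684232), np.float64(205.51635372798793))
0.165 (np.float64(105.07121839146083), np.float64(209.93059112394815))
0.17 (np.float64(107.60855114697279), np.float64(214.34380168447683))
0.175 (np.float64(110.14529373935102), np.float64(218.7559857678242))
-0.011 -0.02 (np.float64(118.17393364540919), np.float64(213.5345575882595))
-0.011 0.02 (np.float64(89.01304219083926), np.float64(228.19358969802695))
0.011 -0.02 (np.float64(129.1492074120531), np.float64(205.84405587740616))
0.011 0.02 (np.float64(99.84390965213407), np.float64(220.54098471660467))
```

```bash
python3 - <<'E'
import cv2
a=cv2.imread("pics/scene1.png")[130:200,200:270]
cv2.imwrite("pics/tipz.png",cv2.resize(a,None,fx=8,fy=8,interpolation=cv2.INTER_CUBIC))
E
```

```text
(no output)
```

View pics/tipz.png

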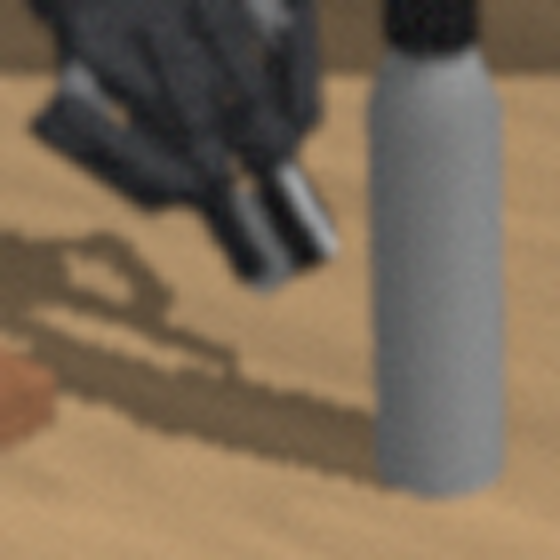

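arm_command --moves '[0.008, -0.007, 0, 0, 0.002, 0.012, 0.65, 0.008, -0.007, 0, 0, 0.001, 0.01, 0.65, 0.008, -0.007, 0, 0, 0, 0.008, 0.65, 0, 0, 0, 0, 0, 0, 0.65]'

```text
clock: 4.67
eef_pos: [0.5075, -0.3117, 0.159]
tool_rot: [0.323, 0.622, 0.211, 0.681]
ft_force: [-0.5, 0.9, -0.5]
grip_width: 0.0147
```

```bash
python3 - <<'E'
from h import *
delta(P0,t)
E
```

```text
t 4.6667 pos [ 0.5075 -0.3117  0.159 ] w 0.014742529448645738 F [-0.4765  0.9024 -0.5434] q [-0.6866  0.8222  0.1644  1.3485  0.6686  0.9022]
shift tool [ 0.0216 -0.0131 -0.0062] rot [0.01   0.0145 0.0063]
shift after rot, target axes [ 0.0216 -0.0133 -0.0058] tip axis [ 0.5312 -0.1925  0.0359]
```

arm_command --moves '[0.008, -0.006, -0.003, 0.004, 0.006, 0.003, 0.65, 0.007, -0.005, -0.002, 0.003, 0.005, 0.002, 0.65, 0.004, -0.002, -0.001, 0.003, 0.003, 0, 0.65, 0, 0, 0, 0, 0, 0, 0.65]'

```text
clock: 5.0
eef_pos: [0.5025, -0.3067, 0.1351]
tool_rot: [0.326, 0.627, 0.212, 0.675]
ft_force: [-0.2, 0.2, 0.1]
grip_width: 0.0148
```

```bash
python3 - <<'E'
from h import *
delta(P0,t)
E
```

```text
t 5.0 pos [ 0.5025 -0.3067  0.1351] w 0.014843308011302445 F [-0.192   0.2277  0.1454] q [-0.6846  0.8476  0.1389  1.3134  0.6644  0.9039]
shift tool [ 0.0018  0.0007 -0.    ] rot [-0.      0.0007  0.0019]
shift after rot, target axes [0.0018 0.0007 0.    ] tip axis [ 0.524  -0.1865  0.0125]
```

arm_command --moves '[0.004, 0.004, 0, 0, 0, 0, 0.65, 0.004, 0.004, 0, 0, 0, 0, 0.65, 0.004, 0.004, 0, 0, 0, 0, 0.65, 0.004, 0.004, 0, 0, 0, 0, 0.65, 0.003, 0.003, 0, 0, 0, 0, 0.65, 0.003, 0.003, 0, 0, 0, 0, 0.65, 0.003, 0.003, 0, 0, 0, 0, 0.65, 0.003, 0.003, 0, 0, 0, 0, 0.65]'

```text
clock: 5.67
eef_pos: [0.5105, -0.2647, 0.136]
tool_rot: [0.325, 0.627, 0.211, 0.676]
ft_force: [-1.2, -2.3, -1.0]
grip_width: 0.0148
```

```bash
cat >> h.py <<'E'
def pics(k):
    for n,(a,b,c,d),f in (("scene",(90,290,200,440),2.5),("top",(180,300,180,380),3)):
        im=bot.camera(n)[a:b,c:d,::-1];im=cv2.resize(im,None,fx=f,fy=f,interpolation=cv2.INTER_CUBIC)
        if n=="scene": s=im
        else: im=cv2.copyMakeBorder(im,0,0,0,0,0); q=im
    w=max(s.shape[1],q.shape[1]);h=0
    # shrink to fit 800x600: save separately
    cv2.imwrite(f"pics/s{k}.png",s);cv2.imwrite(f"pics/t{k}.png",q)
HOME=np.array([.581,.136,0])
E
python3 - <<'E'
from h import *
d=HOME-.032*U; d[2]=.012
delta(d-.173*t.apply([1,0,0]),t); pics(2)
E
```

```text
t 5.6667 pos [ 0.5105 -0.2647  0.136 ] w 0.01477050231564645 F [-1.202  -2.2741 -0.9664] q [-0.6226  0.8059  0.0573  1.2242  0.6886  0.9772]
shift tool [ 0.1789  0.1782 -0.0007] rot [0.0015 0.0023 0.0049]
shift after rot, target axes [ 0.1797  0.1774 -0.0005] tip axis [ 0.5321 -0.1449  0.0131]
```

View pics/s2.png

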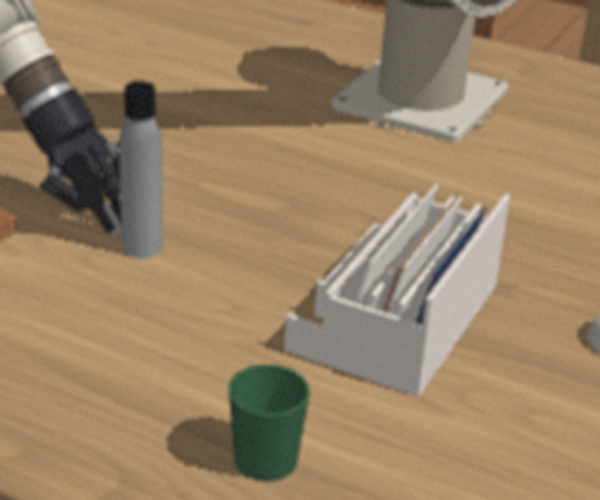

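View pics/t2.png

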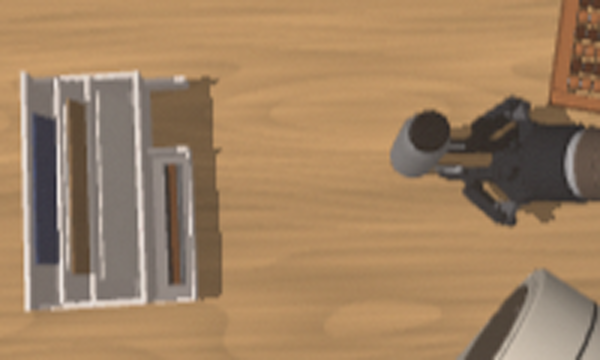

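arm_command --moves '[0.004, 0.004, 0, 0, 0, 0, 0.65, 0.004, 0.004, 0, 0, 0, 0, 0.65, 0.004, 0.004, 0, 0, 0, 0.001, 0.65, 0.004, 0.004, 0, 0, 0, 0.001, 0.65, 0.004, 0.004, 0, 0, 0, 0.001, 0.65, 0.004, 0.004, 0, 0, 0, 0.001, 0.65, 0.004, 0.004, 0, 0, 0, 0, 0.65, 0.004, 0.004, 0, 0, 0, 0, 0.65, 0.004, 0.004, 0, 0, 0, 0, 0.65, 0.004, 0.004, 0, 0, 0, 0, 0.65, 0.004, 0.004, 0, 0, 0, 0, 0.65, 0.004, 0.004, 0, 0, 0, 0, 0.65, 0.004, 0.004, 0, 0, 0, 0, 0.65, 0.004, 0.004, 0, 0, 0, 0, 0.65, 0.004, 0.004, 0, 0, 0, 0, 0.65, 0.004, 0.004, 0, 0, 0, 0, 0.65]'

```text
clock: 7.1
eef_pos: [0.5276, -0.1679, 0.1358]
tool_rot: [0.326, 0.626, 0.211, 0.676]
ft_force: [0.2, -3.3, -0.2]
grip_width: 0.015
```

```bash
python3 - <<'E'
from h import *
d=HOME-.032*U; d[2]=.012
delta(d-.173*t.apply([1,0,0]),t); pics(3)
E
```

```text
t 7.1 pos [ 0.5276 -0.1679  0.1358] w 0.015005890485841226 F [ 0.2024 -3.318  -0.2091] q [-0.4678  0.7308 -0.0957  1.0196  0.7432  1.1713]
shift tool [ 0.1099  0.1083 -0.0008] rot [0.0007 0.0033 0.002 ]
shift after rot, target axes [ 0.1101  0.108  -0.0005] tip axis [ 0.5495 -0.0478  0.0132]
```

View pics/s3.png

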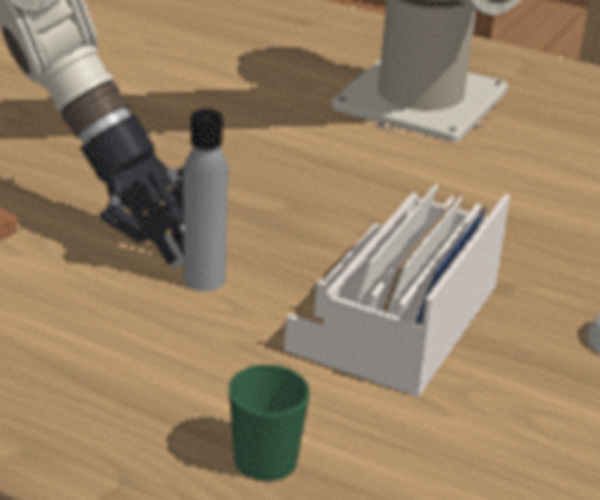

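View pics/t3.png

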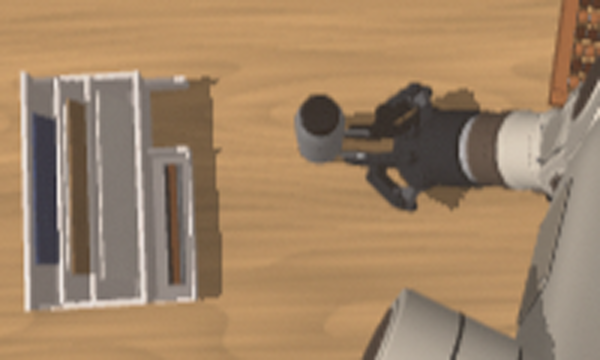

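arm_command --moves '[0.004, 0.004, 0, 0, 0, 0, 0.65, 0.004, 0.004, 0, 0, 0, 0, 0.65, 0.004, 0.004, 0, 0, 0, 0, 0.65, 0.004, 0.004, 0, 0, 0, 0.001, 0.65, 0.004, 0.004, 0, 0, 0, 0.001, 0.65, 0.004, 0.004, 0, 0, 0, 0.001, 0.65, 0.004, 0.004, 0, 0, 0, 0, 0.65, 0.004, 0.004, 0, 0, 0, 0, 0.65, 0.004, 0.004, 0, 0, 0, 0, 0.65, 0.004, 0.004, 0, 0, 0, 0, 0.65, 0.004, 0.004, 0, 0, 0, 0, 0.65, 0.004, 0.004, 0, 0, 0, 0, 0.65, 0.004, 0.004, 0, 0, 0, 0, 0.65]'

```text
clock: 8.28
eef_pos: [0.5414, -0.089, 0.1357]
tool_rot: [0.328, 0.626, 0.212, 0.675]
ft_force: [-0.8, -2.9, 0.4]
grip_width: 0.015
```

```bash
python3 - <<'E'
from h import *
print("flask prev",hit("top",180+320.5/3-.5,180+115.5/3-.5,.21))
d=HOME-.032*U; d[2]=.012
delta(d-.173*t.apply([1,0,0]),t); pics(4)
E
```

```text
flask prev [ 0.5521 -0.0168  0.21  ]
t 8.2833 pos [ 0.5414 -0.089   0.1357] w 0.015030893832524806 F [-0.8497 -2.9482  0.3686] q [-0.3296  0.6853 -0.1876  0.8465  0.7749  1.3578]
shift tool [ 0.0534  0.0515 -0.0005] rot [-0.0007  0.0029 -0.0007]
shift after rot, target axes [ 0.0534  0.0515 -0.0003] tip axis [0.5633 0.0314 0.0134]
```

View pics/s4.png

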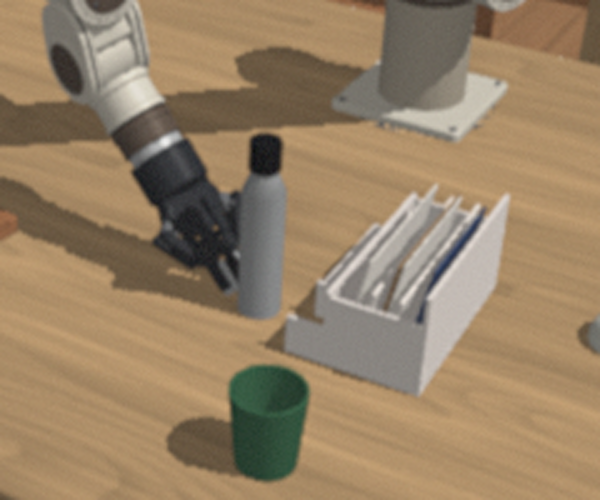

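View pics/t4.png

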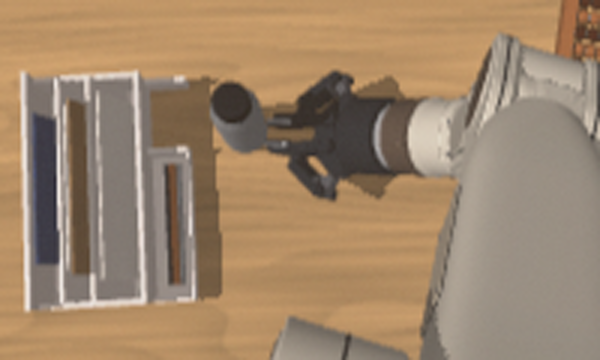

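```bash
python3 - <<'E'
from h import *
print("flask top",hit("top",180+233.5/3-.5,180+102.5/3-.5,.21))
print("flask scene",hit("scene",200+265.5/2.5-.5,90+141/2.5-.5,.21), "foot edge",hit("scene",200+259.5/2.5-.5,90+319/2.5-.5,0))
E
```

```text
flask top [0.5659 0.0599 0.21  ]
flask scene [0.572 0.059 0.21 ] foot edge [0.5875 0.0692 0.    ]
```

arm_command --moves '[0.004, 0.004, 0, 0, 0, 0, 0.65, 0.004, 0.004, 0, 0, 0, 0, 0.65, 0.004, 0.004, 0, 0, 0, 0, 0.65, 0.004, 0.004, 0, 0, 0, 0, 0.65, 0.004, 0.004, 0, 0, 0, 0, 0.65, 0.004, 0.004, 0, 0, 0, 0, 0.65, 0.004, 0.004, 0, 0, 0, 0, 0.65, 0.004, 0.004, 0, 0, 0, 0, 0.65, 0.003, 0.003, 0, 0, 0, 0, 0.65, 0.003, 0.003, 0, 0, 0, 0, 0.65, 0.003, 0.003, 0, 0, 0, 0, 0.65]'

```text
clock: 9.3
eef_pos: [0.5524, -0.0271, 0.1359]
tool_rot: [0.328, 0.626, 0.211, 0.675]
ft_force: [-0.9, -3.3, 0.1]
grip_width: 0.0153
```

```bash
python3 - <<'E'
from h import *
d=HOME-.032*U; d[2]=.012
delta(d-.173*t.apply([1,0,0]),t); pics(5)
E
```

```text
t 9.3 pos [ 0.5524 -0.0271  0.1359] w 0.015270192720836462 F [-0.9493 -3.2728  0.1252] q [-0.216   0.6598 -0.2388  0.7083  0.785   1.5181]
shift tool [ 0.009   0.0068 -0.0004] rot [-0.0015  0.0031 -0.0003]
shift after rot, target axes [ 0.009   0.0068 -0.0003] tip axis [0.5743 0.0933 0.0136]
```

View pics/s5.png

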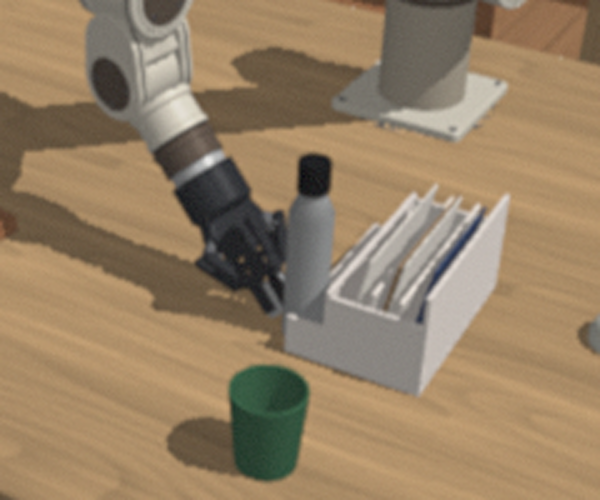

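View pics/t5.png

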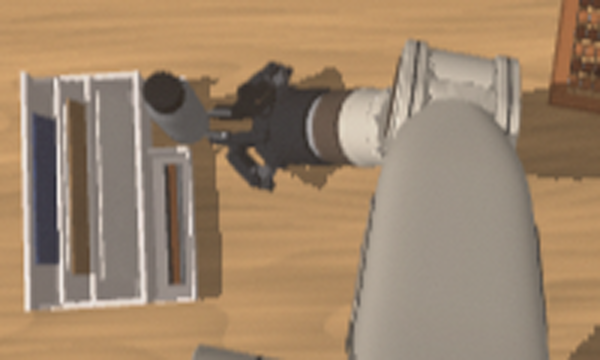

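arm_command --moves '[0.002, 0.002, 0, 0, 0, 0, 0.65, 0.002, 0.002, 0, 0, 0, 0, 0.65, 0.002, 0.002, 0, 0, 0, 0, 0.65]'

```text
clock: 9.65
eef_pos: [0.554, -0.0182, 0.1359]
tool_rot: [0.328, 0.626, 0.212, 0.675]
ft_force: [-1.0, -4.1, 0.5]
grip_width: 0.0147
```

arm_command --moves '[0.001, 0.001, 0, 0, 0, 0, 0.65, 0.001, 0.001, 0, 0, 0, 0, 0.65]'

```text
clock: 9.82
eef_pos: [0.5546, -0.0152, 0.136]
tool_rot: [0.328, 0.626, 0.211, 0.675]
ft_force: [-0.9, -3.1, 0.7]
grip_width: 0.0147
```

arm_command --moves '[0.001, 0.001, 0, 0, 0, 0, 0.65, 0.001, 0.001, 0, 0, 0, 0, 0.65]'

```text
clock: 9.98
eef_pos: [0.5551, -0.0124, 0.136]
tool_rot: [0.328, 0.626, 0.211, 0.675]
ft_force: [-1.5, -4.2, 1.1]
grip_width: 0.0149
```

arm_command --moves '[0.001, 0.001, 0, 0, 0, 0, 0.65]'

```text
clock: 10.07
eef_pos: [0.5554, -0.0112, 0.136]
tool_rot: [0.328, 0.626, 0.211, 0.675]
ft_force: [-2.9, -9.8, 3.4]
grip_width: 0.0151
```

arm_command --moves '[0.001, 0.001, 0, 0, 0, 0, 0.65]'

```text
clock: 10.15
eef_pos: [0.5554, -0.0107, 0.1362]
tool_rot: [0.328, 0.626, 0.209, 0.676]
ft_force: [-5.7, -15.5, 8.3]
grip_width: 0.015
```

arm_command --moves '[0.001, 0.001, 0, 0, 0, 0, 0.65]'

```text
clock: 10.23
eef_pos: [0.5554, -0.0105, 0.1364]
tool_rot: [0.328, 0.627, 0.208, 0.676]
ft_force: [-5.6, -13.6, 6.9]
grip_width: 0.0146
```

The force rose from about 4 N to about 15 N and the motion stopped, so the flask is against the rear wall. I'll back straight off.

arm_command --moves '[-0.001, -0.001, 0, 0, 0, 0, 0.65, -0.001, -0.001, 0, 0, 0, 0, 0.65, -0.002, -0.002, 0, 0, 0, 0, 0.65, -0.003, -0.003, 0, 0, 0, 0, 0.65, -0.005, -0.005, 0, 0, 0, 0, 0.65, -0.008, -0.008, 0, 0, 0, 0, 0.65, -0.01, -0.01, 0, 0, 0, 0, 0.65, -0.012, -0.012, 0, 0, 0, 0, 0.65, -0.012, -0.012, 0, 0, 0, 0, 0.65, -0.012, -0.012, 0, 0, 0, 0, 0.65, 0, 0, 0, 0, 0, 0, 0.65]'

```text
clock: 11.15
eef_pos: [0.5374, -0.1048, 0.1363]
tool_rot: [0.328, 0.627, 0.212, 0.674]
ft_force: [0.0, -0.1, -0.5]
grip_width: 0.0147
```

```bash
python3 - <<'E'
from h import *
delta(P0,t); pics(6)
cv2.imwrite("pics/topfull6.png",bot.camera("top")[:,:,::-1])
a=cv2.imread("pics/t6.png")[40:330,0:300];cv2.imwrite("pics/t6z.png",cv2.resize(a,None,fx=2,fy=2))
E
```

```text
t 11.15 pos [ 0.5374 -0.1048  0.1363] w 0.014662704113122154 F [ 0.0209 -0.0666 -0.4878] q [-0.3589  0.6921 -0.1723  0.8869  0.7702  1.3155]
shift tool [-0.1424 -0.1449  0.0011] rot [-0.0013  0.0004 -0.0014]
shift after rot, target axes [-0.1422 -0.145   0.0009] tip axis [0.5588 0.0158 0.0142]
```

View pics/s6.png

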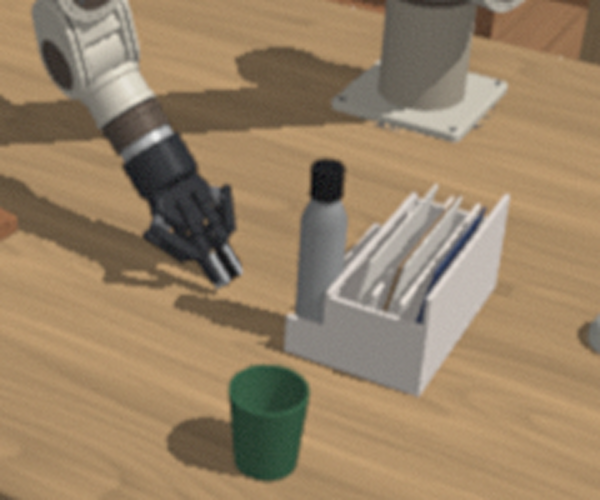

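View pics/t6z.png

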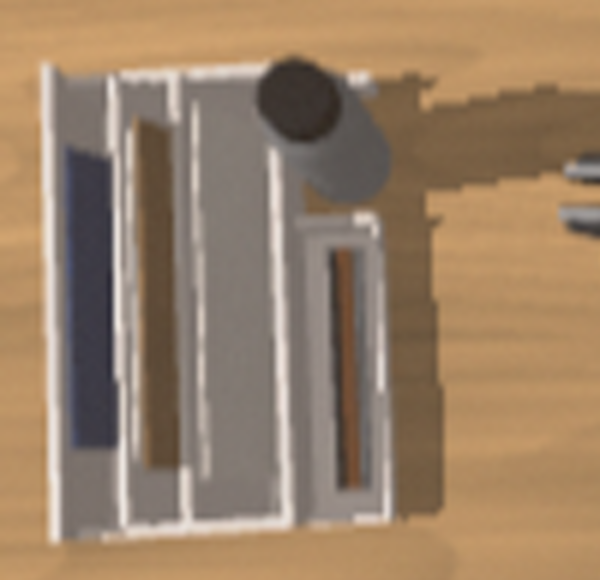

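```bash
python3 - <<'E'
from h import *
print("cap top view",hit("top",180+149.5/3-.5,180+89.5/3-.5,.21), "scene",hit("scene",200+328.5/2.5-.5,90+166/2.5-.5,.21))
# foot right limb at z~0 in top view: zoom (391,160)
print("front foot limb",hit("top",180+195.5/3-.5,180+120/3-.5,.01))
a=cv2.imread("pics/top0.png").astype(int);b=cv2.imread("pics/topfull6.png").astype(int)
for n,(r0,r1,c0,c1) in dict(cup=(138,170,203,235),pw=(260,290,132,162),abacus=(168,226,362,438),org=(203,284,186,232)).items():
    d=abs(a-b)[r0:r1,c0:c1].max(2);print(n,d.mean(),np.percentile(d,99))
cv2.imwrite("pics/cmp.png",np.hstack([cv2.imread("pics/top0.png")[120:300,125:445],cv2.imread("pics/topfull6.png")[120:300,125:445]]))
E
```

```text
cap top view [0.5797 0.1343 0.21  ] scene [0.5832 0.1366 0.21  ]
front foot limb [0.5801 0.1126 0.01  ]
cup 1.8876953125 4.0
pw 1.9322222222222223 4.0
abacus 23.76088929219601 98.0
org 4.678475577026302 100.75
```

View pics/cmp.png

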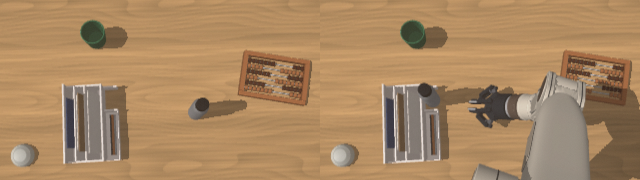

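```bash
python3 - <<'E'
from h import *
o=bot.get_obs();print(o["clock"],o["joint_vel"]);print(bot.job_done())
E
```

```text
11.3 [ 0.0189 -0.0052 -0.0068 -0.0034 -0.0016  0.0002]
the job is handed in; nothing more can be done
None
```

The flask is standing upright in the organiser's far bay, against its rear wall, and I handed the job in at 11.3 s.

**Push:** I tilted the gripper back 45° and left the fingers almost shut, with a 15 mm gap. The fingertips met the flask from outside, about 20 mm above the desk by calculation. It slid at about 3–4 N without rocking. At the rear wall the force rose to about 15 N in y and the motion stopped, so I backed straight off.

**Last checks:**
- **Position:** the cap measures (0.580, 0.134) from the top camera and (0.583, 0.137) from the scene camera. My estimate of home is (0.581, 0.136), so the two views agree to about 3 mm and bracket it.
- **Upright:** the front edge of the foot, at y ≈ 0.113, fits an upright flask in that position.
- **Robot clear:** the fingertips were about 90 mm away from the flask, with the wrist force near zero.
- **Cup and paperweight:** the top picture shows no change from the start.
- **Abacus:** the before/after difference there was large because the arm and its shadow cover part of it. The corners I can still see look unmoved, and the tool never came near it at desk level, but I did not recheck it fully in the open.

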